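Clamp a paint tin for opening: free the cam lever, close the jaw, lock it

TASK

Clamp the green paint tin that stands in the bench clamp so its lid can be pried off: flip the orange cam lever right over to the far side to free the blue sliding jaw, slide the jaw up until the tin is snug between it and the fixed jaw (firmly home, but not so hard that the tin dents), then flip the lever all the way back to lock it. Keep the tin standing, and leave the other things on the bench and in the basin where they are.

Things in the scene. Friction and masses are not known exactly. Their poses are not given: they have to be found in the camera images.
- clamp: Bench clamp, fixed: dark steel base plate 110 (x) by 340 (y: -185 to +155) by 12 mm high. Origin on the work surface, on the centre line. +y: the way the sliding jaw closes; -x: the side nearer the robot. Blue fixed jaw, 90 mm wide, 66 mm high, rubber face at y = +120 mm. Steel rail on the centre line, 24 mm wide, top 22 mm above the surface, y = -182 to +12 mm.
- tin: Closed round paint tin with a green band, 70 mm diameter, 78 mm high, 0.3 to 0.6 kg, loose, standing on the clamp's base plate between the jaws, not yet touching the sliding jaw. Origin at the centre of its underside, z up.
- seat (a point): Point on top of the clamp's base plate where the centre of the tin's underside lies when the tin is against the fixed jaw on the clamp's centre line (a few mm to either side along x is just as good). Axes as the clamp's.
- jaw_face (a point): Centre of the rubber face (80 mm wide, 4 to 50 mm above the base plate) of the blue sliding jaw, the face that meets the tin; 39 mm above the work surface. Axes as the clamp's.
- jaw_back (a point): Centre of the back face of the sliding jaw's carriage, 85 mm behind the rubber face (towards the clamp's -y), 45 mm above the work surface: an upright blue plate 64 mm wide (x), 12 mm thick, reaching from 24 to 66 mm above the surface, that can be pushed from behind. The rest of the carriage is at most 64 mm high.
- jaw (a joint): Travel of the sliding jaw along the clamp's +y in m; grows as the jaw closes. 0.090 is the tin held snug between both jaws; it starts between 0 and 0.045. Sliding it takes about 5 N when free; the locked cam holds it against about 40 N.
- lever_pivot (a point): Pivot of the cam lever on the sliding jaw, 50 mm behind its rubber face, on the clamp's centre line, 38 mm above the work surface. The pivot axis is the clamp's y.
- lever_ball (a point): Centre of the orange ball (24 mm diameter) at the end of the cam lever, a round orange bar 12 mm thick; 100 mm from the pivot. Locked, the lever leans to the clamp's -x (towards the robot), 42 degrees above level, the ball 105 mm above the work surface; freed, it leans to +x at the same slope.
- lever (a joint): Cam lever angle in rad: 0 locked (leaning to the clamp's -x), about 0.84 upright, 1.68 fully over to +x (free). The cam grips the rail below about 0.8; the lever stays where it is left. Turning it takes up to about 0.7 N m while the cam grips (7 N square to the lever at the ball), little beyond.
- basin: Speckled white enamel basin with a blue rim, 330 mm across and 70 mm high, to the right of the clamp; fixed. Origin at the centre of its underside.
- tin_tall: Bystander: closed tin with a yellow band, 72 mm diameter, 95 mm high, standing in the basin. Origin under its centre.
- tin_flat: Bystander: closed tin with a white band, 84 mm diameter, 55 mm high, standing in the basin. Origin under its centre.
- dispenser: Bystander: white push dispenser bottle with a blue band, 48 mm diameter, 130 mm high, standing beyond the clamp on the far side. Origin under its centre.
- shield: Bystander: red plastic paint shield (edge guide), 240 mm long (its y), 75 mm wide, flat on the surface beyond the clamp, with a red bow handle 37 mm high. Origin under its centre.
- pliers: Bystander: chrome pliers 185 mm long (its x), 12 mm thick, lying to the left of the clamp. Origin under about their middle.
- spoon_rest: Bystander: wooden spoon rest, round dish 90 mm across with a flat handle 75 mm long towards its -x, 14 mm high, on the left of the bench. Origin under the dish.
Mind the look-alikes: they are no part of the job. What is shaped like the tin but red is not meant.

How it is judged:
By the outcome, as a careful person would: the job done as asked, in the order asked, and still so for the second after the job is handed in, with the robot touching nothing.
It also fails if it takes over 72 s, if anything falls off the work surface, if the arm or the gripper's body presses on something with over 40 N, if the wrist force passes 120 N, or if a joint passes its speed limit or range.

ROBOT

A 7-joint arm with a two-finger parallel gripper is mounted at the origin on the work surface. World frame = base frame: x ahead of the robot, y to its left, z up, the work surface at z = 0. Lengths are in m, angles in rad, forces in N, time in s.
With the tool pointing down it reaches from about 0.4 to 0.925 m from the base axis. Payload 5.6 kg.
Tool frame: the origin (TCP) lies between the finger pads; the fingertips stand 19 mm ahead of it and the grasp point (between the pads) is the TCP; z points along the fingers, y is the line along which they close (so a half turn about z gives the same grasp; the last joint's range is limited). The gripper opens to 85 mm and grips with 20 to 120 N. Pads are 22 mm wide; open, the fingers measure 114 mm over their backs; the gripper's body (76 mm by 85 mm) begins 54 mm behind the grasp point. The pads swing forward as they close: fully open they stand 13 mm farther back than shut.
Start: joints at [-1.299, 0.468, -0.012, 1.603, 0.006, 1.071, -0.056], TCP at [0.201, 0.618, 0.25] pointing down, gripper open.
Joint ranges: [-2.53, 2.53], [-0.31, 2.02], [-1.57, 1.55], [0.28, 2.44], [-1.29, 4.43], [0.15, 1.84], [-2.92, 2.92]. Speed limits (rad/s): [2.57, 2.57, 3.14, 3.14, 3.14, 3.14, 3.14].

INTERFACE

Orientations are given as a unit quaternion [w, x, y, z].
In Python, from bench import manip gives the robot as it stands.
- The arm moves only by the tool step_arm, never from a script. Its argument "plan" is a list of rows, each an object of numbers: "tx", "ty", "tz": the shift along the world's x, y, z in mm; "rx", "ry", "rz": the turn, a rotation vector about the world's x, y, z in rad; "claw": the finger opening in mm, from 0 to 85.4. In form: [{"tx": .., "ty": .., "tz": .., "rx": .., "ry": .., "rz": .., "claw": ..}, ...]. A call has 1 to 12 rows; each row shifts and turns the commanded pose from where the row before left it; what a row does not reach is not made up. A row lasts 1/12 s, in which the tool goes at most 41.7 mm and 7.16 degrees, less where a joint would pass 70% of its speed; a pose out of reach is approached as far as the arm can. A call with a gripper value outside its range is refused whole. The fingers move at their own pace and stop on an object; the grip force is fixed at half the most. Time passes only in rows, so rows that do not move let the fingers close. It gives the time, the measured TCP pose, the force, the opening and the grip force at its end, in the units of the state.
- manip.state(): the state, without advancing time (a new reading comes with each control period).
- manip.camera(name): name is "side" or "top"; returns a dict with "color" (420x560x3 uint8, red, green, blue), "fx", "fy", "cx", "cy" (pixels), "pose" (4x4, takes a point from camera to world coordinates). Camera axes: x right, y up, looking along -z (the intrinsics and any distortion apply to the point x, -y, -z); pixel columns grow to the right and rows downward; lengths in m; the calibration is good to about 2 mm. A picture is of the moment at which its call begins. There is no depth.
- manip.sign_off(): hands the job in; it is judged then, once.
The state is a dict: "time": time; "q": joint angles; "dq": joint speeds; "joint_torque": joint torques, N m; "ee_pos": TCP position; "tool_rot": TCP orientation; "contact_force": force on the tool from outside, world axes, zero at the start; "torque": the same for the moment, N m; "opening": finger opening in m; "grasp_force": force on a finger pad.
Only numpy, scipy, OpenCV 4.12 (cv2) and the standard library are available. Lean on these libraries where they do the work, as an engineer would, in place of code of your own. Each camera call takes 0.05 s, during which the arm holds its last target. There are 200 camera calls.

## Working session

There is one attempt and no reset: what is moved stays moved. The work goes in short steps, Python scripts to look and compute and a tool call to move; the robot and the scene stay as the last step left them, time stands still between calls to the robot, and variables do not carry over. Pictures are saved under pics/ and viewed, at most 10 in all, crops included, and the job is handed in when it is done.

Besides the shell and the picture viewer there is one more tool, called after "Emit:" as name(argument=value, ...) on one line, values as JSON. step_arm: Moves the arm, as the interface text tells. Its arguments: {"type":"object","properties":{"plan":{"type":"array"}},"required":["plan"]}

```bash
mkdir -p pics
cat > h.py <<'E'
import numpy as np, cv2
from bench import manip
def shot(n):
    c=manip.camera(n); return c, cv2.cvtColor(np.ascontiguousarray(c["color"]),cv2.COLOR_RGB2BGR)
def ray(c,u,v):
    P=np.array(c["pose"]); k=c.get("dist",None)
    d=np.array([(u-c["cx"])/c["fx"],-(v-c["cy"])/c["fy"],-1.])
    return P[:3,3],P[:3,:3]@d
def onz(c,u,v,z):
    o,d=ray(c,u,v); return o+d*(z-o[2])/d[2]
def two(c1,p1,c2,p2):
    o1,d1=ray(c1,*p1);o2,d2=ray(c2,*p2)
    s=np.linalg.lstsq(np.c_[d1,-d2],o2-o1,rcond=None)[0]
    a,b=o1+s[0]*d1,o2+s[1]*d2
    return (a+b)/2,np.linalg.norm(a-b)
def proj(c,p):
    P=np.array(c["pose"]); q=P[:3,:3].T@(np.array(p)-P[:3,3])
    return c["cx"]+c["fx"]*q[0]/-q[2], c["cy"]-c["fy"]*q[1]/-q[2]
E
python3 - <<'E'
from h import *
for n in("top","side"):
    c,i=shot(n); cv2.imwrite(f"pics/{n}0.png",i); print({k:v for k,v in c.items() if k!="color"})
print(manip.state())
E
```

```text
{'fx': 472.56945291910114, 'fy': 472.56945291910114, 'cx': 282.8915601453049, 'cy': 209.80264660387525, 'pose': array([[-2.43752987e-02,  9.90011528e-01, -1.38863313e-01,
         3.52317025e-01],
       [-9.99702860e-01, -2.41126040e-02,  3.57401732e-03,
         6.08273148e-03],
       [ 1.89962264e-04,  1.38909169e-01,  9.90305108e-01,
         1.70839621e+00],
       [ 0.00000000e+00,  0.00000000e+00,  0.00000000e+00,
         1.00000000e+00]])}
{'fx': 519.3288601675251, 'fy': 519.3288601675251, 'cx': 279.49051030044285, 'cy': 204.41289936596144, 'pose': array([[ 0.80472101,  0.43458605, -0.40442436, -0.03996133],
       [-0.59325927,  0.56389506, -0.57451353, -0.83272555],
       [-0.02162267,  0.70225161,  0.7116004 ,  1.1139488 ],
       [ 0.        ,  0.        ,  0.        ,  1.        ]])}
{'time': 0.1, 'q': array([-1.29898243,  0.46831535, -0.01164396,  1.60352723,  0.00601389,
        1.07144577, -0.05626557]), 'dq': array([ 5.79196547e-04, -1.61126209e-03,  2.99543333e-04, -1.89558360e-03,
        4.54927604e-05, -2.00234498e-03,  1.64052104e-03]), 'joint_torque': array([ 6.95253493e-04, -5.33516908e+01,  2.12911516e-02, -2.51964819e+01,
        1.14592045e-02,  4.31830456e-03, -1.59343045e-05]), 'ee_pos': array([0.20115663, 0.61758102, 0.24941836]), 'tool_rot': array([-7.44083990e-05,  1.56751105e-01,  9.87637789e-01, -8.27125275e-04]), 'contact_force': array([0.16765843, 0.45126748, 0.88631705]), 'torque': array([-0.05711419, -0.02096713,  0.06405844]), 'grasp_force': 0.0, 'opening': 0.08530465299744483}
```

View pics/top0.png

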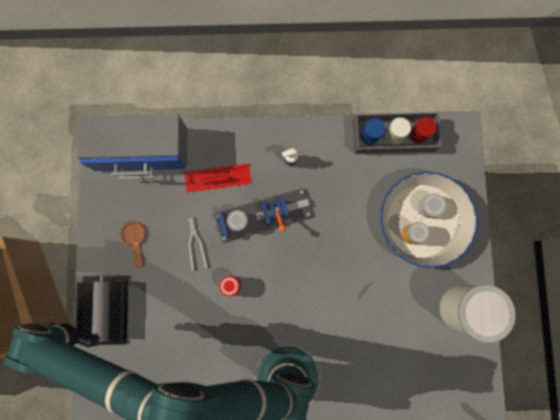

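View pics/side0.png

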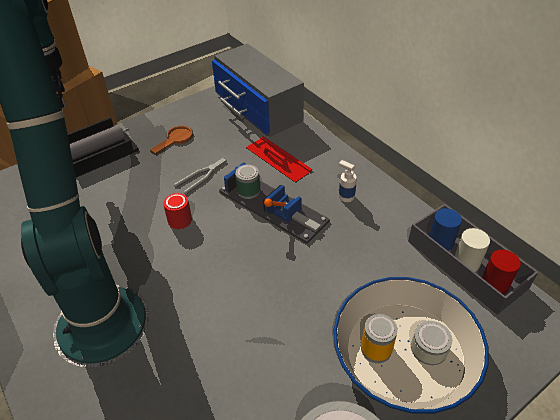

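Candidates for the tin: the one in the clamp, top (236,219) / side (247,180), has a green band. The red one at top (230,286) / side (177,210) is a decoy, as are the basin tins at (434,205) and (418,233) and the paint pots at (375–425,130). For the lever, the orange bar is at top (280,218); the spoon rest at (134,235) is only brownish. I choose the clamp's tin and lever and check them in one close crop.

Run:
```python
from h import *
ct,it=shot("top"); cs,is_=shot("side")
a=cv2.resize(it[180:250,205:325],None,fx=6.5,fy=6.5,interpolation=cv2.INTER_CUBIC)[:, :780]
b=cv2.resize(is_[155:250,215:340],None,fx=6.2,fy=6.2,interpolation=cv2.INTER_CUBIC)
cv2.imwrite("pics/ca.png",a); cv2.imwrite("pics/cb.png",b)
for n,i,c in(("t",it,ct),("s",is_,cs)):
    h=cv2.cvtColor(i,cv2.COLOR_BGR2HSV)
    for nm,lo,hi in(("or",(4,150,120),(14,255,255)),("gr",(45,50,20),(85,255,255)),("bl",(105,120,30),(125,255,255))):
        m=cv2.inRange(h,lo,hi); k,l,s,ce=cv2.connectedComponentsWithStats(m)
        print(n,nm,[(s[j].tolist(),ce[j].round(1).tolist()) for j in range(1,k) if s[j][4]>12 and 205<ce[j][0]<345 and 150<ce[j][1]<255])
```

```text
t or [([276, 211, 10, 20, 86], [279.8, 221.6])]
t gr []
t bl [([269, 199, 19, 21, 142], [279.5, 208.0]), ([261, 202, 11, 22, 83], [265.9, 213.2]), ([219, 213, 9, 23, 66], [222.9, 225.1])]
s or [([264, 198, 8, 9, 52], [267.8, 202.2]), ([273, 201, 13, 5, 19], [279.4, 202.5])]
s gr [([235, 175, 25, 22, 307], [247.7, 187.6])]
s bl [([224, 167, 14, 24, 82], [228.7, 177.4]), ([264, 185, 38, 37, 592], [283.9, 204.4])]
```

View pics/ca.png

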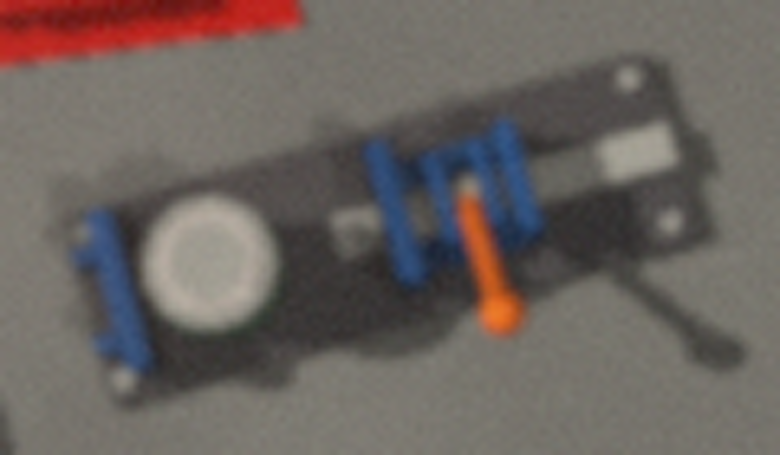

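View pics/cb.png

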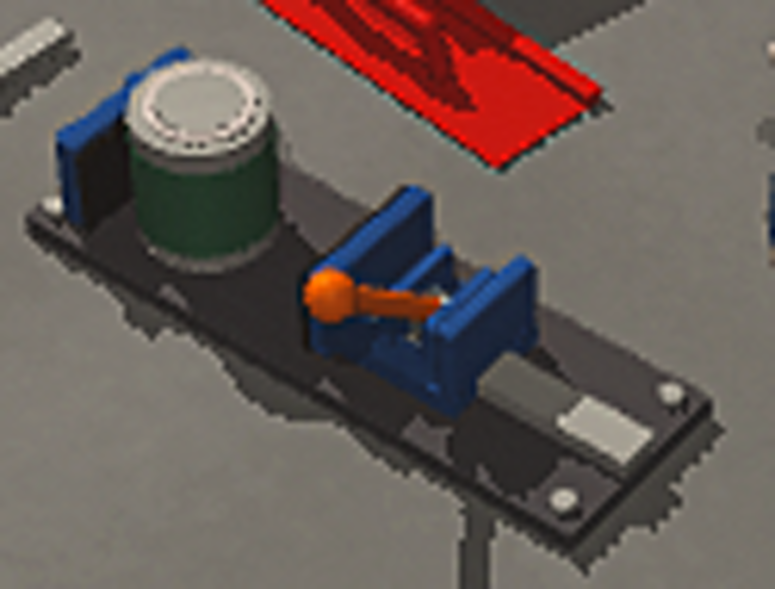

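The crops confirm it: the green-band tin stands at side (247,180), the ball is at top (282,228) / side (268,203), and the jaw's back plate runs from top (283,199) to (287,216). Next, the positions.

```bash
cat >> h.py <<'E'
T=lambda x,y:((x+.5)/6.5+205-.5,(y+.5)/6.5+180-.5)
S=lambda x,y:((x+.5)/6.2+215-.5,(y+.5)/6.2+155-.5)
E
python3 - <<'E'
from h import *
ct,_=shot("top"); cs,_=shot("side"); np.set_printoptions(precision=4,suppress=True)
print("ball",two(ct,T(502,311),cs,S(330,296)))
for n,p in dict(cFL=(70,212),cNL=(125,408),cNR=(712,240),cFR=(655,55)).items(): print("top",n,onz(ct,*T(*p),.012))
for n,p in dict(cL=(28,218),cN=(572,540),cR=(712,403)).items(): print("side",n,onz(cs,*S(*p),.012))
for n,p in dict(back1=(507,122),back2=(533,235),face1=(376,140),face2=(412,280),fix1=(100,212),fix2=(140,368)).items(): print("top",n,onz(ct,*T(*p),.066))
for n,p in dict(back1=(525,262),back2=(440,325),face1=(415,190),face2=(315,270),fix1=(183,50),fix2=(65,135)).items(): print("side",n,onz(cs,*S(*p),.066))
print("tin",onz(ct,*T(208,263),.09),onz(cs,*S(199,106),.09))
print("bolts",[onz(ct,*T(*p),.015)[:2] for p in((629,79),(670,222),(124,380))],[onz(cs,*S(*p),.015)[:2] for p in((671,393),(564,500),(53,205))])
E
```

```text
ball (array([0.5146, 0.0065, 0.1056]), np.float64(0.004462171151817379))
top cFL [0.5874 0.2448 0.012 ]
top cNL [0.4774 0.2149 0.012 ]
top cNR [ 0.563  -0.1124  0.012 ]
top cFR [ 0.6684 -0.0839  0.012 ]
side cL [0.4766 0.2216 0.012 ]
side cN [ 0.5602 -0.1067  0.012 ]
side cR [ 0.6641 -0.0808  0.012 ]
top back1 [0.6234 0.0003 0.066 ]
top back2 [ 0.5613 -0.0122  0.066 ]
top face1 [0.6152 0.0714 0.066 ]
top face2 [0.5385 0.0534 0.066 ]
top fix1 [0.5795 0.221  0.066 ]
top fix2 [0.4947 0.2001 0.066 ]
side back1 [0.6188 0.0033 0.066 ]
side back2 [ 0.5631 -0.0053  0.066 ]
side face1 [0.6074 0.0735 0.066 ]
side face2 [0.5386 0.0585 0.066 ]
side fix1 [0.5765 0.2259 0.066 ]
side fix2 [0.4963 0.2086 0.066 ]
tin [0.5475 0.1607 0.09  ] [0.5458 0.1629 0.09  ]
bolts [array([ 0.6545, -0.0688]), array([ 0.5733, -0.0892]), array([0.4927, 0.215 ])] [array([ 0.6512, -0.0663]), array([ 0.5705, -0.0879]), array([0.49 , 0.219])]
```

Emit:
step_arm(plan=[{"tx": 18,"ty": -36,"rz": 0.1,"claw": 60},{"tx": 18,"ty": -36,"rz": 0.1,"claw": 60},{"tx": 18,"ty": -36,"rz": 0.1,"claw": 60},{"tx": 18,"ty": -36,"rz": 0.1,"claw": 60},{"tx": 18,"ty": -36,"rz": 0.1,"claw": 60},{"tx": 18,"ty": -36,"rz": 0.067,"claw": 60},{"tx": 18,"ty": -36,"claw": 60},{"tx": 18,"ty": -36,"claw": 60},{"tx": 18,"ty": -36,"claw": 60},{"tx": 18,"ty": -36,"claw": 60},{"tx": 18,"ty": -36,"claw": 60},{"tx": 18,"ty": -36,"claw": 60}])

```text
invalid input
```

Emit:
step_arm(plan=[{"tx": 18,"ty": -36,"claw": 60},{"tx": 18,"ty": -36,"claw": 60},{"tx": 20,"ty": -36,"claw": 60},{"tx": 20,"ty": -36,"claw": 60},{"tx": 20,"ty": -36,"claw": 60},{"claw": 60},{"claw": 60},{"claw": 60}])

```text
invalid input
```

Emit:
step_arm(plan=[{"tx": 18,"ty": -36,"tz": 0,"rx": 0,"ry": 0,"rz": 0.1,"claw": 60},{"tx": 18,"ty": -36,"tz": 0,"rx": 0,"ry": 0,"rz": 0.1,"claw": 60},{"tx": 18,"ty": -36,"tz": 0,"rx": 0,"ry": 0,"rz": 0.1,"claw": 60},{"tx": 18,"ty": -36,"tz": 0,"rx": 0,"ry": 0,"rz": 0.1,"claw": 60},{"tx": 18,"ty": -36,"tz": 0,"rx": 0,"ry": 0,"rz": 0.1,"claw": 60},{"tx": 18,"ty": -36,"tz": 0,"rx": 0,"ry": 0,"rz": 0.067,"claw": 60},{"tx": 18,"ty": -36,"tz": 0,"rx": 0,"ry": 0,"rz": 0,"claw": 60},{"tx": 18,"ty": -36,"tz": 0,"rx": 0,"ry": 0,"rz": 0,"claw": 60},{"tx": 18,"ty": -36,"tz": 0,"rx": 0,"ry": 0,"rz": 0,"claw": 60},{"tx": 18,"ty": -36,"tz": 0,"rx": 0,"ry": 0,"rz": 0,"claw": 60},{"tx": 18,"ty": -36,"tz": 0,"rx": 0,"ry": 0,"rz": 0,"claw": 60},{"tx": 18,"ty": -36,"tz": 0,"rx": 0,"ry": 0,"rz": 0,"claw": 60}])

```text
time: 1.3
ee_pos: [0.4178, 0.1842, 0.2507]
tool_rot: [0.0, -0.126, 0.992, 0.0]
contact_force: [0.8, 1.0, -0.5]
opening: 0.0598
grasp_force: 0.0
```

Emit:
step_arm(plan=[{"tx": 19,"ty": -36,"tz": 0,"rx": 0,"ry": 0,"rz": 0,"claw": 60},{"tx": 19,"ty": -36,"tz": 0,"rx": 0,"ry": 0,"rz": 0,"claw": 60},{"tx": 19,"ty": -36,"tz": 0,"rx": 0,"ry": 0,"rz": 0,"claw": 60},{"tx": 19,"ty": -36,"tz": 0,"rx": 0,"ry": 0,"rz": 0,"claw": 60},{"tx": 19,"ty": -36,"tz": 0,"rx": 0,"ry": 0,"rz": 0,"claw": 60},{"tx": 0,"ty": 0,"tz": -20,"rx": 0,"ry": 0,"rz": 0,"claw": 60},{"tx": 0,"ty": 0,"tz": -25,"rx": 0,"ry": 0,"rz": 0,"claw": 60},{"tx": 0,"ty": 0,"tz": -25,"rx": 0,"ry": 0,"rz": 0,"claw": 60},{"tx": 0,"ty": 0,"tz": 0,"rx": 0,"ry": 0,"rz": 0,"claw": 60},{"tx": 0,"ty": 0,"tz": 0,"rx": 0,"ry": 0,"rz": 0,"claw": 60}])

```text
time: 2.13
ee_pos: [0.5116, 0.006, 0.1797]
tool_rot: [-0.001, -0.126, 0.992, -0.0]
contact_force: [-0.7, -1.4, 0.6]
opening: 0.0596
grasp_force: 0.0
```

Run:
```python
from h import *
s=manip.state(); print(s["ee_pos"])
cs,i=shot("side"); ct,j=shot("top")
a=cv2.resize(i[140:240,200:330],None,fx=4,fy=4,interpolation=cv2.INTER_CUBIC)
b=cv2.resize(j[180:250,240:310],None,fx=4,fy=4,interpolation=cv2.INTER_CUBIC)
c=np.zeros((400,800,3),np.uint8); c[:400,:520]=a; c[:280,520:]=b; cv2.imwrite("pics/g.png",c)
print(proj(cs,s["ee_pos"]))
```

```text
[0.51158888 0.00595884 0.17968856]
(np.float64(266.7843917344665), np.float64(182.97561662408353))
```

View pics/g.png

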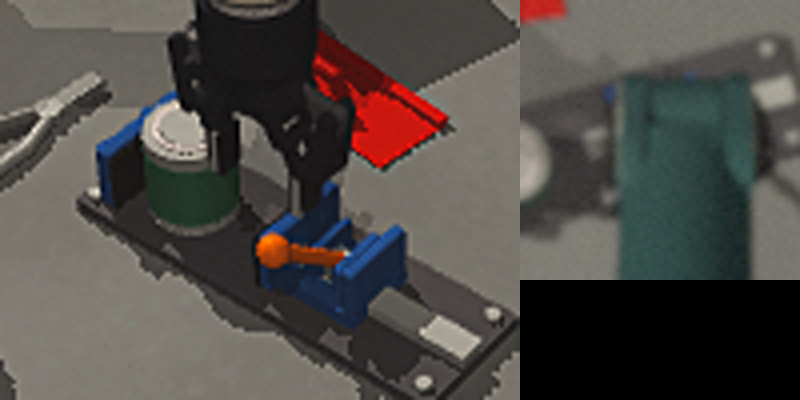

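The side view shows the fingers straddling the ball at crop (272,250), one on each side of it along clamp y. I descend and grip.

Emit:
step_arm(plan=[{"tx": 0,"ty": 0,"tz": -25,"rx": 0,"ry": 0,"rz": 0,"claw": 50},{"tx": 0,"ty": 0,"tz": -25,"rx": 0,"ry": 0,"rz": 0,"claw": 45},{"tx": 0,"ty": 0,"tz": -24,"rx": 0,"ry": 0,"rz": 0,"claw": 40},{"tx": 0,"ty": 0,"tz": 0,"rx": 0,"ry": 0,"rz": 0,"claw": 36},{"tx": 0,"ty": 0,"tz": 0,"rx": 0,"ry": 0,"rz": 0,"claw": 32},{"tx": 0,"ty": 0,"tz": 0,"rx": 0,"ry": 0,"rz": 0,"claw": 28},{"tx": 0,"ty": 0,"tz": 0,"rx": 0,"ry": 0,"rz": 0,"claw": 26},{"tx": 0,"ty": 0,"tz": 0,"rx": 0,"ry": 0,"rz": 0,"claw": 24}])

```text
time: 2.9
ee_pos: [0.514, 0.0047, 0.1082]
tool_rot: [0.002, -0.125, 0.992, -0.001]
contact_force: [0.1, -3.0, 1.3]
opening: 0.0239
grasp_force: 1.8
```

Emit:
step_arm(plan=[{"tx": 0,"ty": 0,"tz": 0,"rx": 0,"ry": 0,"rz": 0,"claw": 22},{"tx": 0,"ty": 0,"tz": 0,"rx": 0,"ry": 0,"rz": 0,"claw": 20},{"tx": 0,"ty": 0,"tz": 0,"rx": 0,"ry": 0,"rz": 0,"claw": 18},{"tx": 0,"ty": 0,"tz": 0,"rx": 0,"ry": 0,"rz": 0,"claw": 18}])

```text
time: 3.23
ee_pos: [0.5137, 0.0044, 0.1081]
tool_rot: [0.002, -0.125, 0.992, -0.001]
contact_force: [-0.9, -5.6, 3.8]
opening: 0.0207
grasp_force: 58.4
```

Emit:
step_arm(plan=[{"tx": 5,"ty": 1.2,"tz": 4.8,"rx": 0,"ry": 0,"rz": 0,"claw": 18},{"tx": 5,"ty": 1.3,"tz": 4.7,"rx": 0,"ry": 0,"rz": 0,"claw": 18},{"tx": 5.5,"ty": 1.4,"tz": 4,"rx": 0,"ry": 0,"rz": 0,"claw": 18},{"tx": 5.5,"ty": 1.4,"tz": 4,"rx": 0,"ry": 0,"rz": 0,"claw": 18},{"tx": 6,"ty": 1.5,"tz": 3.2,"rx": 0,"ry": 0,"rz": 0,"claw": 18},{"tx": 6,"ty": 1.6,"tz": 3.2,"rx": 0,"ry": 0,"rz": 0,"claw": 18},{"tx": 6.4,"ty": 1.6,"tz": 2.3,"rx": 0,"ry": 0,"rz": 0,"claw": 18},{"tx": 6.4,"ty": 1.7,"tz": 2.2,"rx": 0,"ry": 0,"rz": 0,"claw": 18},{"tx": 6.6,"ty": 1.7,"tz": 1.4,"rx": 0,"ry": 0,"rz": 0,"claw": 18},{"tx": 6.7,"ty": 1.7,"tz": 1.3,"rx": 0,"ry": 0,"rz": 0,"claw": 18},{"tx": 6.7,"ty": 1.7,"tz": 0.4,"rx": 0,"ry": 0,"rz": 0,"claw": 18},{"tx": 6.8,"ty": 1.8,"tz": 0.3,"rx": 0,"ry": 0,"rz": 0,"claw": 18}])

```text
time: 4.23
ee_pos: [0.586, 0.0261, 0.1389]
tool_rot: [0.001, -0.126, 0.992, 0.001]
contact_force: [-0.0, -0.4, 0.2]
opening: 0.0179
grasp_force: 0.0
```

The grip was lost (opening 17.9, force 0), so I look.

```bash
cat > look.py <<'E'
from h import *
import sys
s=manip.state(); print(s["ee_pos"])
cs,i=shot("side"); ct,j=shot("top")
c=np.zeros((560,800,3),np.uint8)
a=cv2.resize(i[140:245,200:320],None,fx=4,fy=4,interpolation=cv2.INTER_CUBIC); b=cv2.resize(j[170:250,210:290],None,fx=4,fy=4,interpolation=cv2.INTER_CUBIC)
c[:a.shape[0],:480]=a; c[:320,480:]=b; cv2.imwrite("pics/%s.png"%sys.argv[1],c)
for n,im in(("s",i),("t",j)):
    m=cv2.inRange(cv2.cvtColor(im,cv2.COLOR_BGR2HSV),(4,150,100),(14,255,255)); k,l,st,ce=cv2.connectedComponentsWithStats(m)
    print(n,[(st[q].tolist(),ce[q].round(1)) for q in range(1,k) if st[q][4]>5 and 205<ce[q][0]<345 and 150<ce[q][1]<255])
E
python3 look.py g2
```

```text
[0.58603389 0.02605927 0.13886663]
s [([273, 183, 13, 22, 102], array([279., 192.]))]
t []
```

View pics/g2.png

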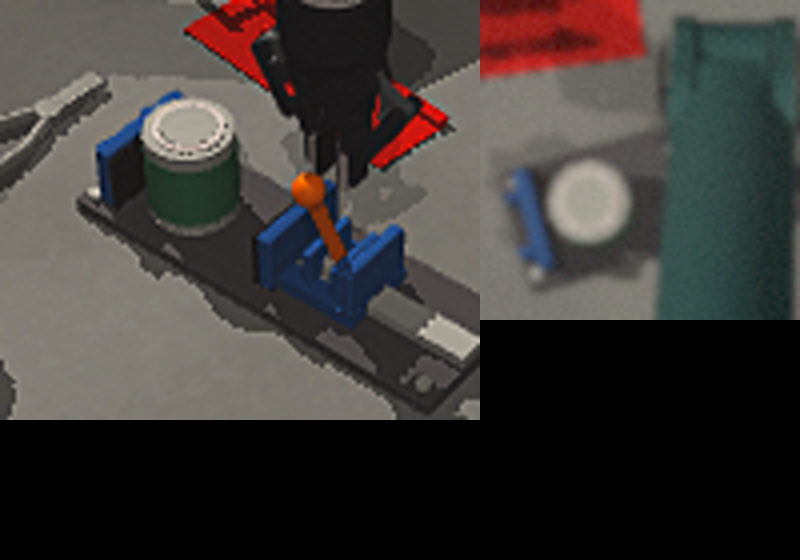

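The side view shows the ball at crop (309,190), about 65° up, with the fingers slipped past it on the far side. I go back over it and push with closed fingers from the near side.

Emit:
step_arm(plan=[{"tx": 0,"ty": 0,"tz": 25,"rx": 0,"ry": 0,"rz": 0,"claw": 18},{"tx": 0,"ty": 0,"tz": 25,"rx": 0,"ry": 0,"rz": 0,"claw": 0},{"tx": -26,"ty": -7,"tz": 0,"rx": 0,"ry": 0,"rz": 0,"claw": 0},{"tx": -26,"ty": -7,"tz": 0,"rx": 0,"ry": 0,"rz": 0,"claw": 0},{"tx": -26,"ty": -6,"tz": 0,"rx": 0,"ry": 0,"rz": 0,"claw": 0},{"tx": 0,"ty": 0,"tz": 0,"rx": 0,"ry": 0,"rz": 0,"claw": 0},{"tx": 0,"ty": 0,"tz": -25,"rx": 0,"ry": 0,"rz": 0,"claw": 0},{"tx": 0,"ty": 0,"tz": -30,"rx": 0,"ry": 0,"rz": 0,"claw": 0},{"tx": 0,"ty": 0,"tz": 0,"rx": 0,"ry": 0,"rz": 0,"claw": 0}])

```text
time: 5.08
ee_pos: [0.504, 0.0051, 0.1294]
tool_rot: [-0.004, -0.126, 0.992, 0.0]
contact_force: [-0.6, 0.3, -0.8]
opening: 0.0002
grasp_force: 0.0
```

Emit:
step_arm(plan=[{"tx": 7.7,"ty": 2,"tz": 0,"rx": 0,"ry": 0,"rz": 0,"claw": 0},{"tx": 7.7,"ty": 2,"tz": 0,"rx": 0,"ry": 0,"rz": 0,"claw": 0},{"tx": 7.7,"ty": 2,"tz": 0,"rx": 0,"ry": 0,"rz": 0,"claw": 0},{"tx": 7.7,"ty": 2,"tz": 0,"rx": 0,"ry": 0,"rz": 0,"claw": 0},{"tx": 7.7,"ty": 2,"tz": 0,"rx": 0,"ry": 0,"rz": 0,"claw": 0},{"tx": 7.7,"ty": 2,"tz": 0,"rx": 0,"ry": 0,"rz": 0,"claw": 0}])

```text
time: 5.58
ee_pos: [0.5542, 0.0168, 0.1337]
tool_rot: [0.0, -0.126, 0.992, 0.0]
contact_force: [-2.1, -0.6, 1.1]
opening: 0.0001
grasp_force: 0.9
```

Emit:
step_arm(plan=[{"tx": 7.7,"ty": 2,"tz": 0,"rx": 0,"ry": 0,"rz": 0,"claw": 0},{"tx": 7.7,"ty": 2,"tz": 0,"rx": 0,"ry": 0,"rz": 0,"claw": 0},{"tx": 7.7,"ty": 2,"tz": 0,"rx": 0,"ry": 0,"rz": 0,"claw": 0},{"tx": 7.7,"ty": 2,"tz": -4,"rx": 0,"ry": 0,"rz": 0,"claw": 0},{"tx": 5.8,"ty": 1.5,"tz": -6,"rx": 0,"ry": 0,"rz": 0,"claw": 0},{"tx": 5.8,"ty": 1.5,"tz": -6,"rx": 0,"ry": 0,"rz": 0,"claw": 0},{"tx": 5.8,"ty": 1.5,"tz": -6,"rx": 0,"ry": 0,"rz": 0,"claw": 0},{"tx": 5.8,"ty": 1.5,"tz": -6,"rx": 0,"ry": 0,"rz": 0,"claw": 0},{"tx": 0,"ty": 0,"tz": 0,"rx": 0,"ry": 0,"rz": 0,"claw": 0}])

```text
time: 6.33
ee_pos: [0.6076, 0.0311, 0.1034]
tool_rot: [-0.0, -0.126, 0.992, 0.0]
contact_force: [-0.4, 0.3, 0.2]
opening: 0.0002
grasp_force: 0.0
```

```bash
python3 look.py g3
```

```text
[0.60763211 0.03110422 0.10344583]
s [([297, 170, 3, 6, 11], array([297.8, 172.3])), ([285, 188, 10, 15, 55], array([288.8, 195.5]))]
t []
```

View pics/g3.png

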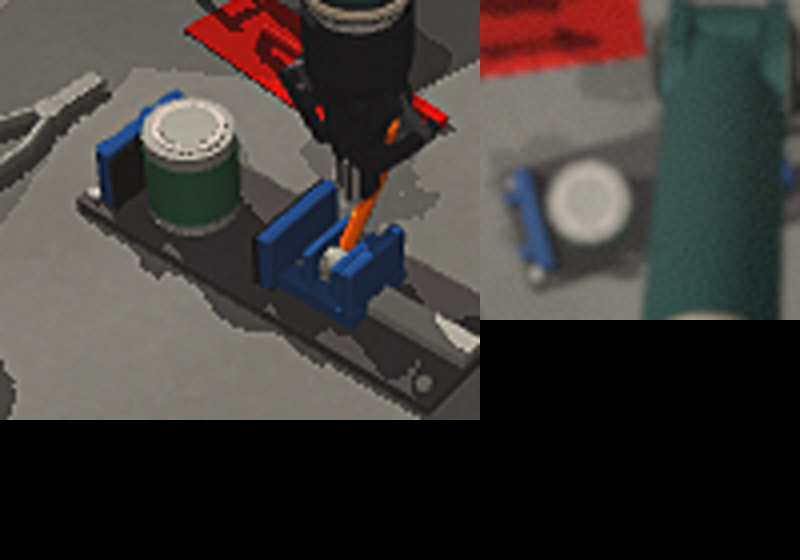

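Past upright, with the bar at crop (375,200) leaning to the far side. I keep pushing until the stop is felt.

Emit:
step_arm(plan=[{"tx": 4,"ty": 1,"tz": -2,"rx": 0,"ry": 0,"rz": 0,"claw": 0},{"tx": 4,"ty": 1,"tz": -2,"rx": 0,"ry": 0,"rz": 0,"claw": 0},{"tx": 4,"ty": 1,"tz": 0,"rx": 0,"ry": 0,"rz": 0,"claw": 0},{"tx": 4,"ty": 1,"tz": 0,"rx": 0,"ry": 0,"rz": 0,"claw": 0}])

```text
time: 6.77
ee_pos: [0.6177, 0.0332, 0.0999]
tool_rot: [-0.007, -0.125, 0.992, 0.0]
contact_force: [-23.1, -5.6, 14.2]
opening: -0.0001
grasp_force: 13.2
```

Emit:
step_arm(plan=[{"tx": 3,"ty": 0.8,"tz": 0,"rx": 0,"ry": 0,"rz": 0,"claw": 0},{"tx": 3,"ty": 0.8,"tz": 0,"rx": 0,"ry": 0,"rz": 0,"claw": 0}])

```text
time: 6.93
ee_pos: [0.6185, 0.0333, 0.0995]
tool_rot: [-0.013, -0.125, 0.992, 0.0]
contact_force: [-34.8, -7.2, 24.9]
opening: 0.0003
grasp_force: 21.5
```

The force at the stop, about 35 N back and 25 N up, lies square to the lever, so it is fully over. Next I lift off and go behind the jaw.

Emit:
step_arm(plan=[{"tx": -16,"ty": -4,"tz": 5,"rx": 0,"ry": 0,"rz": 0,"claw": 0},{"tx": 0,"ty": 0,"tz": 30,"rx": 0,"ry": 0,"rz": 0,"claw": 0},{"tx": 0,"ty": 0,"tz": 35,"rx": 0,"ry": 0,"rz": 0,"claw": 0},{"tx": -3,"ty": -26,"tz": 20,"rx": 0,"ry": 0,"rz": 0,"claw": 0},{"tx": -3,"ty": -26,"tz": 0,"rx": 0,"ry": 0,"rz": 0,"claw": 0},{"tx": -3,"ty": -26,"tz": 0,"rx": 0,"ry": 0,"rz": 0,"claw": 0},{"tx": 0,"ty": 0,"tz": 0,"rx": 0,"ry": 0,"rz": 0,"claw": 0},{"tx": 0,"ty": 0,"tz": 0,"rx": 0,"ry": 0,"rz": 0,"claw": 0}])

```text
time: 7.6
ee_pos: [0.6045, -0.0478, 0.1917]
tool_rot: [0.001, -0.124, 0.992, -0.0]
contact_force: [0.3, 0.5, 0.1]
opening: 0.0001
grasp_force: 0.0
```

```bash
python3 look.py g4
python3 - <<'E'
from h import *
s=manip.state()["ee_pos"]; O=np.array([.569,.0826]);x=np.array([.968,.249]);y=np.array([-.249,.968]);d=s[:2]-O; print(d@x,d@y,s[2])
E
```

```text
[ 0.60450178 -0.04781186  0.19173716]
s [([285, 170, 16, 33, 137], array([293.5, 186.6]))]
t [([267, 184, 10, 25, 91], array([271.7, 194.5]))]
0.0026893201613055117 -0.13222111853782012 0.19116726827359998
```

View pics/g4.png

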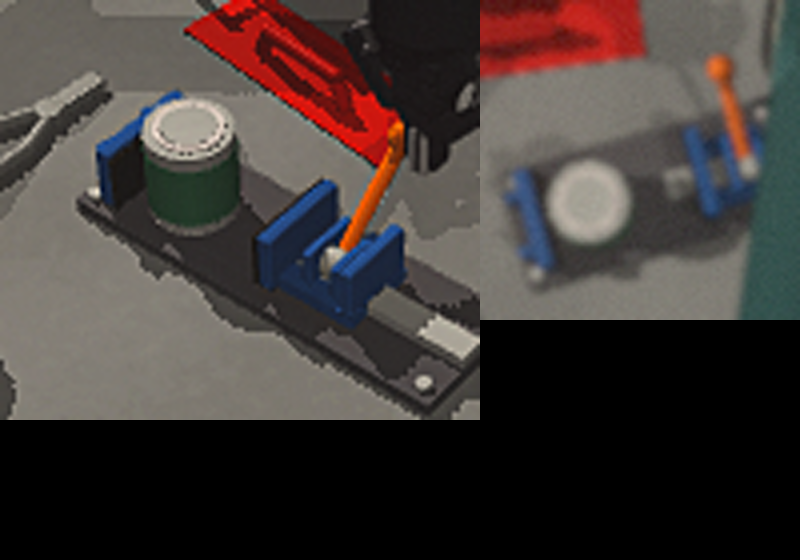

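The ball is now on the far side at top crop (719,67), with the jaw unmoved and the tin standing. I go down behind the back plate and push.

Emit:
step_arm(plan=[{"tx": 0,"ty": 0,"tz": -33,"rx": 0,"ry": 0,"rz": 0,"claw": 0},{"tx": 0,"ty": 0,"tz": -33,"rx": 0,"ry": 0,"rz": 0,"claw": 0},{"tx": 0,"ty": 0,"tz": -33,"rx": 0,"ry": 0,"rz": 0,"claw": 0},{"tx": 0,"ty": 0,"tz": -33,"rx": 0,"ry": 0,"rz": 0,"claw": 0},{"tx": 0,"ty": 0,"tz": 0,"rx": 0,"ry": 0,"rz": 0,"claw": 0},{"tx": -2,"ty": 8,"tz": 0,"rx": 0,"ry": 0,"rz": 0,"claw": 0},{"tx": -2,"ty": 8,"tz": 0,"rx": 0,"ry": 0,"rz": 0,"claw": 0},{"tx": -2,"ty": 8,"tz": 0,"rx": 0,"ry": 0,"rz": 0,"claw": 0},{"tx": -2,"ty": 8,"tz": 0,"rx": 0,"ry": 0,"rz": 0,"claw": 0}])

```text
time: 8.45
ee_pos: [0.5979, -0.0136, 0.0614]
tool_rot: [0.003, -0.126, 0.992, -0.001]
contact_force: [3.1, -4.0, -1.2]
opening: 0.0001
grasp_force: 2.4
```

Emit:
step_arm(plan=[{"tx": -1.5,"ty": 5.8,"tz": 0,"rx": 0,"ry": 0,"rz": 0,"claw": 0},{"tx": -1.5,"ty": 5.8,"tz": 0,"rx": 0,"ry": 0,"rz": 0,"claw": 0},{"tx": -1.5,"ty": 5.8,"tz": 0,"rx": 0,"ry": 0,"rz": 0,"claw": 0},{"tx": -1.5,"ty": 5.8,"tz": 0,"rx": 0,"ry": 0,"rz": 0,"claw": 0}])

```text
time: 8.78
ee_pos: [0.5912, 0.0097, 0.0603]
tool_rot: [0.001, -0.125, 0.992, -0.0]
contact_force: [2.7, -3.4, 3.4]
opening: -0.0001
grasp_force: 2.3
```

Emit:
step_arm(plan=[{"tx": -1.2,"ty": 4.8,"tz": 0,"rx": 0,"ry": 0,"rz": 0,"claw": 0},{"tx": -1.2,"ty": 4.8,"tz": 0,"rx": 0,"ry": 0,"rz": 0,"claw": 0},{"tx": -1.2,"ty": 4.8,"tz": 0,"rx": 0,"ry": 0,"rz": 0,"claw": 0}])

```text
time: 9.03
ee_pos: [0.5866, 0.0242, 0.0592]
tool_rot: [0.0, -0.126, 0.992, -0.0]
contact_force: [2.1, -3.6, 4.0]
opening: -0.0001
grasp_force: 2.3
```

Emit:
step_arm(plan=[{"tx": -0.7,"ty": 2.9,"tz": 0,"rx": 0,"ry": 0,"rz": 0,"claw": 0},{"tx": -0.7,"ty": 2.9,"tz": 0,"rx": 0,"ry": 0,"rz": 0,"claw": 0}])

```text
time: 9.2
ee_pos: [0.5849, 0.0301, 0.059]
tool_rot: [-0.0, -0.126, 0.992, 0.0]
contact_force: [2.5, -3.0, 3.1]
opening: 0.0001
grasp_force: 2.2
```

Emit:
step_arm(plan=[{"tx": -0.5,"ty": 1.9,"tz": 0,"rx": 0,"ry": 0,"rz": 0,"claw": 0},{"tx": -0.5,"ty": 1.9,"tz": 0,"rx": 0,"ry": 0,"rz": 0,"claw": 0}])

```text
time: 9.37
ee_pos: [0.5842, 0.0328, 0.059]
tool_rot: [0.0, -0.126, 0.992, -0.001]
contact_force: [4.0, -6.1, 2.2]
opening: 0.0001
grasp_force: 3.3
```

Emit:
step_arm(plan=[{"tx": -0.5,"ty": 1.9,"tz": 0,"rx": 0,"ry": 0,"rz": 0,"claw": 0},{"tx": -0.5,"ty": 1.9,"tz": 0,"rx": 0,"ry": 0,"rz": 0,"claw": 0}])

```text
time: 9.53
ee_pos: [0.5833, 0.0361, 0.059]
tool_rot: [0.0, -0.125, 0.992, -0.001]
contact_force: [3.0, -5.8, 1.7]
opening: -0.0006
grasp_force: 3.3
```

Emit:
step_arm(plan=[{"tx": -0.5,"ty": 1.9,"tz": 0,"rx": 0,"ry": 0,"rz": 0,"claw": 0},{"tx": 0,"ty": 0,"tz": 0,"rx": 0,"ry": 0,"rz": 0,"claw": 0}])

```text
time: 9.7
ee_pos: [0.5828, 0.0382, 0.059]
tool_rot: [0.0, -0.125, 0.992, -0.001]
contact_force: [2.9, -5.0, 2.0]
opening: 0.0001
grasp_force: 3.0
```

The force rose from about 4 to 6 N, so the tin is now sliding along too.

Emit:
step_arm(plan=[{"tx": -0.3,"ty": 1,"tz": 0,"rx": 0,"ry": 0,"rz": 0,"claw": 0},{"tx": -0.2,"ty": 1,"tz": 0,"rx": 0,"ry": 0,"rz": 0,"claw": 0}])

```text
time: 9.87
ee_pos: [0.5827, 0.0383, 0.059]
tool_rot: [0.001, -0.125, 0.992, -0.002]
contact_force: [4.3, -11.2, 1.6]
opening: -0.0001
grasp_force: 5.9
```

Emit:
step_arm(plan=[{"tx": -0.3,"ty": 1,"tz": 0,"rx": 0,"ry": 0,"rz": 0,"claw": 0},{"tx": -0.2,"ty": 1,"tz": 0,"rx": 0,"ry": 0,"rz": 0,"claw": 0}])

```text
time: 10.03
ee_pos: [0.5827, 0.0384, 0.0591]
tool_rot: [0.001, -0.124, 0.992, -0.003]
contact_force: [5.9, -15.0, 1.1]
opening: -0.0001
grasp_force: 7.8
```

Emit:
step_arm(plan=[{"tx": -0.3,"ty": 1,"tz": 0,"rx": 0,"ry": 0,"rz": 0,"claw": 0},{"tx": 0,"ty": 0,"tz": 0,"rx": 0,"ry": 0,"rz": 0,"claw": 0}])

```text
time: 10.2
ee_pos: [0.5827, 0.0384, 0.0591]
tool_rot: [0.001, -0.124, 0.992, -0.003]
contact_force: [6.0, -14.3, 0.8]
opening: -0.0001
grasp_force: 7.8
```

Emit:
step_arm(plan=[{"tx": -0.3,"ty": 1,"tz": 0,"rx": 0,"ry": 0,"rz": 0,"claw": 0},{"tx": -0.5,"ty": 2,"tz": 0,"rx": 0,"ry": 0,"rz": 0,"claw": 0},{"tx": 0,"ty": 0,"tz": 0,"rx": 0,"ry": 0,"rz": 0,"claw": 0}])

```text
time: 10.45
ee_pos: [0.5826, 0.0386, 0.0592]
tool_rot: [0.002, -0.123, 0.992, -0.005]
contact_force: [8.5, -19.5, -0.7]
opening: 0.0001
grasp_force: 10.8
```

Run:
```python
from h import *
s=manip.state(); print(s["contact_force"],s["ee_pos"])
c,i=shot("side")
O=np.array([.569,.0826]);x=np.array([.968,.249]);y=np.array([-.249,.968])
m=cv2.inRange(cv2.cvtColor(i,cv2.COLOR_BGR2HSV),(4,150,100),(14,255,255)); ys,xs=np.nonzero(m[150:230,200:320])
n=np.argmin(ys); r=ys<ys.min()+7; u,v=xs[r].mean()+200,ys[r].mean()+150   # ball ~ top 7 rows
P=onz(c,u,v,.105); d=P[:2]-O; print("ball",u,v,d@x,d@y)
```

```text
[  8.49330739 -19.53103622  -0.65481843] [0.5826115  0.03856824 0.05917802]
ball 269.7142857142857 190.42857142857144 -0.03364400710868202 -0.03222581889975827
```

Snug at about 21 N. I back off, lift, and go over to the far side of the lever.

Emit:
step_arm(plan=[{"tx": 1.5,"ty": -6,"tz": 0,"rx": 0,"ry": 0,"rz": 0,"claw": 0},{"tx": 2,"ty": -8,"tz": 0,"rx": 0,"ry": 0,"rz": 0,"claw": 0},{"tx": 0,"ty": 0,"tz": 0,"rx": 0,"ry": 0,"rz": 0,"claw": 0},{"tx": 0,"ty": 0,"tz": 33,"rx": 0,"ry": 0,"rz": 0,"claw": 0},{"tx": 0,"ty": 0,"tz": 33,"rx": 0,"ry": 0,"rz": 0,"claw": 0},{"tx": 0,"ty": 0,"tz": 33,"rx": 0,"ry": 0,"rz": 0,"claw": 0},{"tx": 0,"ty": 0,"tz": 33,"rx": 0,"ry": 0,"rz": 0,"claw": 0},{"tx": 23,"ty": 20,"tz": 0,"rx": 0,"ry": 0,"rz": 0,"claw": 0},{"tx": 23,"ty": 20,"tz": 0,"rx": 0,"ry": 0,"rz": 0,"claw": 0},{"tx": 23,"ty": 20,"tz": 0,"rx": 0,"ry": 0,"rz": 0,"claw": 0},{"tx": 23,"ty": 20,"tz": 0,"rx": 0,"ry": 0,"rz": 0,"claw": 0},{"tx": 0,"ty": 0,"tz": 0,"rx": 0,"ry": 0,"rz": 0,"claw": 0}])

```text
time: 11.5
ee_pos: [0.6774, 0.1212, 0.1898]
tool_rot: [0.0, -0.13, 0.992, 0.002]
contact_force: [-0.4, 0.4, 0.1]
opening: 0.0001
grasp_force: 0.0
```

```bash
python3 look.py g5
python3 - <<'E'
from h import *
s=manip.state()["ee_pos"]; O=np.array([.569,.0826]);x=np.array([.968,.249]);y=np.array([-.249,.968]);d=s[:2]-O; print(d@x,d@y,s[2])
E
```

```text
[0.6774136  0.12118502 0.18980246]
s [([268, 161, 20, 32, 157], array([278. , 175.2]))]
t [([258, 210, 2, 4, 6], array([258.3, 211.5]))]
0.11065423566185477 0.005771901114761329 0.18949300240574005
```

View pics/g5.png

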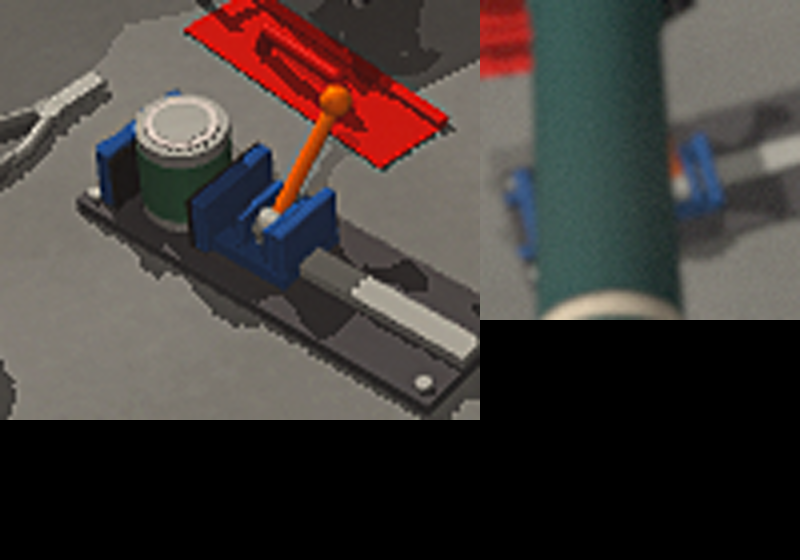

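The side view shows the tin between both jaws, crop (180,150), and the ball free at (336,100). I go down beyond the ball and push it back.

Emit:
step_arm(plan=[{"tx": 1.5,"ty": -6,"tz": -20,"rx": 0,"ry": 0,"rz": 0,"claw": 0},{"tx": 0,"ty": 0,"tz": -28,"rx": 0,"ry": 0,"rz": 0,"claw": 0},{"tx": 0,"ty": 0,"tz": -26,"rx": 0,"ry": 0,"rz": 0,"claw": 0},{"tx": 0,"ty": 0,"tz": 0,"rx": 0,"ry": 0,"rz": 0,"claw": 0},{"tx": -7.7,"ty": -2,"tz": 0,"rx": 0,"ry": 0,"rz": 0,"claw": 0},{"tx": -7.7,"ty": -2,"tz": 0,"rx": 0,"ry": 0,"rz": 0,"claw": 0},{"tx": -7.7,"ty": -2,"tz": 3,"rx": 0,"ry": 0,"rz": 0,"claw": 0},{"tx": -7.7,"ty": -2,"tz": 5,"rx": 0,"ry": 0,"rz": 0,"claw": 0}])

```text
time: 12.27
ee_pos: [0.6523, 0.1004, 0.1309]
tool_rot: [0.008, -0.126, 0.992, 0.001]
contact_force: [9.5, 3.4, 8.3]
opening: 0.0002
grasp_force: 5.2
```

Emit:
step_arm(plan=[{"tx": -7.7,"ty": -2,"tz": 5,"rx": 0,"ry": 0,"rz": 0,"claw": 0},{"tx": -7.7,"ty": -2,"tz": 4,"rx": 0,"ry": 0,"rz": 0,"claw": 0},{"tx": -7.7,"ty": -2,"tz": 0,"rx": 0,"ry": 0,"rz": 0,"claw": 0},{"tx": -7.7,"ty": -2,"tz": 0,"rx": 0,"ry": 0,"rz": 0,"claw": 0},{"tx": -7.7,"ty": -2,"tz": 0,"rx": 0,"ry": 0,"rz": 0,"claw": 0},{"tx": -7.7,"ty": -2,"tz": 0,"rx": 0,"ry": 0,"rz": 0,"claw": 0}])

```text
time: 12.77
ee_pos: [0.5991, 0.0868, 0.1341]
tool_rot: [-0.0, -0.126, 0.992, 0.0]
contact_force: [1.6, 1.4, 1.2]
opening: -0.0004
grasp_force: 0.9
```

Emit:
step_arm(plan=[{"tx": -7.7,"ty": -1.7,"tz": 0,"rx": 0,"ry": 0,"rz": 0,"claw": 0},{"tx": -7.7,"ty": -1.7,"tz": 0,"rx": 0,"ry": 0,"rz": 0,"claw": 0},{"tx": -7.7,"ty": -1.7,"tz": 0,"rx": 0,"ry": 0,"rz": 0,"claw": 0},{"tx": -7.7,"ty": -1.7,"tz": -4,"rx": 0,"ry": 0,"rz": 0,"claw": 0},{"tx": -5.8,"ty": -1.5,"tz": -6,"rx": 0,"ry": 0,"rz": 0,"claw": 0},{"tx": -5.8,"ty": -1.5,"tz": -6,"rx": 0,"ry": 0,"rz": 0,"claw": 0},{"tx": -5.8,"ty": -1.5,"tz": -6,"rx": 0,"ry": 0,"rz": 0,"claw": 0},{"tx": -5.8,"ty": -1.5,"tz": -6,"rx": 0,"ry": 0,"rz": 0,"claw": 0}])

```text
time: 13.43
ee_pos: [0.546, 0.0744, 0.1055]
tool_rot: [-0.0, -0.126, 0.992, 0.0]
contact_force: [1.5, -0.0, 4.7]
opening: 0.0003
grasp_force: 1.6
```

Emit:
step_arm(plan=[{"tx": -4,"ty": -1,"tz": -2,"rx": 0,"ry": 0,"rz": 0,"claw": 0},{"tx": -4,"ty": -1,"tz": -2,"rx": 0,"ry": 0,"rz": 0,"claw": 0},{"tx": -4,"ty": -1,"tz": 0,"rx": 0,"ry": 0,"rz": 0,"claw": 0}])

```text
time: 13.68
ee_pos: [0.5374, 0.0718, 0.1027]
tool_rot: [0.004, -0.126, 0.992, 0.0]
contact_force: [9.2, 1.6, 4.9]
opening: 0.0002
grasp_force: 4.9
```

Emit:
step_arm(plan=[{"tx": -3,"ty": -0.8,"tz": -1,"rx": 0,"ry": 0,"rz": 0,"claw": 0},{"tx": -3,"ty": -0.8,"tz": -1,"rx": 0,"ry": 0,"rz": 0,"claw": 0},{"tx": 0,"ty": 0,"tz": 0,"rx": 0,"ry": 0,"rz": 0,"claw": 0}])

```text
time: 13.93
ee_pos: [0.536, 0.0711, 0.1034]
tool_rot: [0.009, -0.126, 0.992, 0.0]
contact_force: [12.3, 3.4, 9.6]
opening: 0.0001
grasp_force: 7.5
```

Emit:
step_arm(plan=[{"tx": -3,"ty": -0.8,"tz": -1,"rx": 0,"ry": 0,"rz": 0,"claw": 0},{"tx": -3,"ty": -0.8,"tz": -1,"rx": 0,"ry": 0,"rz": 0,"claw": 0},{"tx": 0,"ty": 0,"tz": 0,"rx": 0,"ry": 0,"rz": 0,"claw": 0}])

```text
time: 14.18
ee_pos: [0.5352, 0.0707, 0.1035]
tool_rot: [0.015, -0.126, 0.992, 0.001]
contact_force: [21.1, 5.7, 8.4]
opening: 0.0001
grasp_force: 10.6
```

Emit:
step_arm(plan=[{"tx": -3,"ty": -0.8,"tz": -2,"rx": 0,"ry": 0,"rz": 0,"claw": 0},{"tx": -3,"ty": -0.8,"tz": -2,"rx": 0,"ry": 0,"rz": 0,"claw": 0},{"tx": 0,"ty": 0,"tz": 0,"rx": 0,"ry": 0,"rz": 0,"claw": 0}])

```text
time: 14.43
ee_pos: [0.5347, 0.0704, 0.1028]
tool_rot: [0.021, -0.126, 0.992, 0.001]
contact_force: [25.7, 7.0, 21.4]
opening: 0.0
grasp_force: 17.1
```

Emit:
step_arm(plan=[{"tx": 14,"ty": 3.5,"tz": 6,"rx": 0,"ry": 0,"rz": 0,"claw": 0},{"tx": 12,"ty": 3,"tz": 15,"rx": 0,"ry": 0,"rz": 0,"claw": 0},{"tx": 0,"ty": 0,"tz": 35,"rx": 0,"ry": 0,"rz": 0,"claw": 0},{"tx": 0,"ty": 0,"tz": 35,"rx": 0,"ry": 0,"rz": 0,"claw": 0},{"tx": 5,"ty": -35,"tz": 20,"rx": 0,"ry": 0,"rz": 0,"claw": 0},{"tx": 5,"ty": -35,"tz": 0,"rx": 0,"ry": 0,"rz": 0,"claw": 0},{"tx": 5,"ty": -35,"tz": 0,"rx": 0,"ry": 0,"rz": 0,"claw": 0},{"tx": 5,"ty": -35,"tz": 0,"rx": 0,"ry": 0,"rz": 0,"claw": 0},{"tx": 5,"ty": -35,"tz": 0,"rx": 0,"ry": 0,"rz": 0,"claw": 0},{"tx": 0,"ty": 0,"tz": 0,"rx": 0,"ry": 0,"rz": 0,"claw": 0}])

```text
time: 15.27
ee_pos: [0.5662, -0.111, 0.2048]
tool_rot: [-0.001, -0.12, 0.993, -0.002]
contact_force: [-0.6, -1.3, 0.3]
opening: -0.0
grasp_force: 0.0
```

```bash
python3 look.py g6
python3 - <<'E'
from h import *
O=np.array([.569,.0826]);x=np.array([.968,.249]);y=np.array([-.249,.968])
ct,i=shot("top");cs,j=shot("side")
for im in(i,j):
    m=cv2.inRange(cv2.cvtColor(im,cv2.COLOR_BGR2HSV),(4,150,100),(14,255,255));m[:150]=0;m[260:]=0;m[:,:205]=0;m[:,330:]=0
    print(cv2.boundingRect(m))
E
```

```text
[ 0.56616167 -0.11099406  0.20483252]
s [([246, 189, 23, 8, 102], array([255.7, 193.2]))]
t [([258, 215, 10, 22, 90], array([262.1, 226.9]))]
(258, 215, 10, 22)
(246, 189, 23, 8)
```

View pics/g6.png

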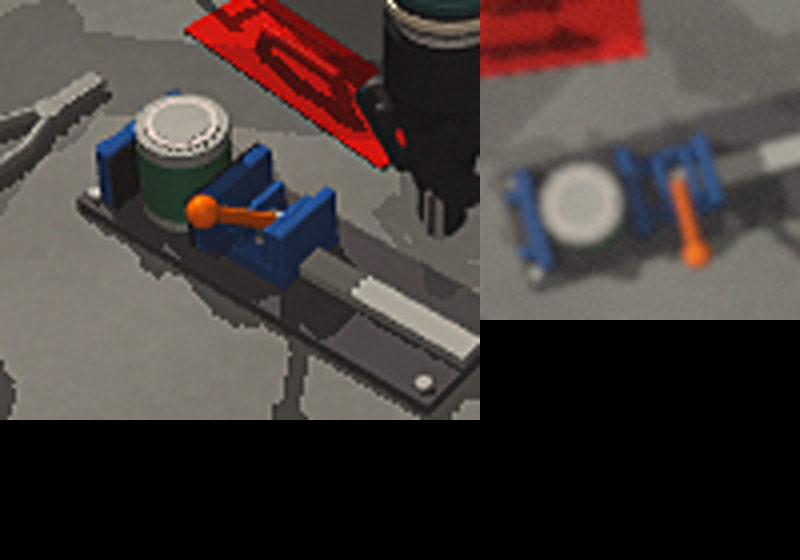

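Run:
```python
from h import *
O=np.array([.569,.0826]);x=np.array([.968,.249]);y=np.array([-.249,.968])
ct,i=shot("top");cs,j=shot("side")
p,e=two(ct,((696+.5-480)/4+209.5,(255.5)/4+169.5),cs,(202.5/4+199.5,211.5/4+139.5)); d=p[:2]-O
print(p,e,"local",d@x,d@y)
t=onz(ct,(580.5-480)/4+209.5,203.5/4+169.5,.09);t2=onz(cs,183.5/4+199.5,125/4+139.5,.09); 
for q in(t,t2): d=q[:2]-O; print("tin",d@x,d@y)
```

```text
[0.49661525 0.0682606  0.1066034 ] 0.0022917941680344464 local -0.07363894680724402 0.004143265508926958
tin -0.0006330605619298434 0.08776301792283286
tin -0.0017583057012562908 0.08930782423422198
```

The ball is back at its locked position (x -74 mm, z 107 mm), and the tin is on the seat against both jaws. The arm is clear, so I hand the job in.

```bash
python3 -c "
from bench import manip
print(manip.sign_off())"
```

```text
the job is handed in; nothing more can be done
None
```

I handed the job in at about 15 s: the lever was flipped over to free the jaw, the jaw pushed up snug on the green tin at about 21 N, and the lever flipped fully back to locked, with the tin still standing and nothing else on the bench or in the basin touched. My first grip on the lever ball slipped off partway, so I did both flips by pushing with closed fingers.

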